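# Tip the old sample tubes out of the discard tray

### The job

Empty the tip-out tray of old sample tubes into the yellow bin: lift its handle end until all five tubes have slid out over the lip into the bin, then lower it gently, without letting it fall, and press the handle end down until the catch snaps and the tray is fully home. Leave the bin and everything else on the bench where it stands.

Things in the scene. Friction and masses are not known exactly. Their poses are not given: they have to be found in the camera images.
- tip_tray (a joint): tilt of the aluminium tip-out tray about its hinge pin, rad: 0 = fully home (level, held by its catch), grows as the front edge is lifted, stop at 0.90. The hinge turns freely; the tray (0.5 to 0.75 kg) falls back if let go. The tubes begin to slide somewhere between 0.4 and 0.7, depending on friction
- tray_handle (a point): middle of the tray's front handle: a round level bar, 12 mm thick (13 mm over its black sleeve) and 100 mm long, along the stand's y, on two arms that hold it 35 mm in front of the tray's front wall. With the tray home it is 137 mm above the worktop, 235 mm in front of the hinge pin and 12 mm higher than it. The space under the bar is free
- tray_catch (a point): double-roller catch under the tray's front, 180 mm in front of the hinge pin: two white sprung rollers that grip a steel bulb under the tray. From home the handle needs about 12 N upward to break free. Lowered under its own weight the tray stops on the rollers at a tilt of about 0.08; about 7 N held steadily straight down on the handle bar (a brief tap is not enough) then snaps it home
- tray_lip (a point): middle of the open pouring lip at the tray's far end, 55 mm beyond the hinge pin. The tray is 135 mm wide and 255 mm long with 27 mm high walls, open at the lip; low half-round ribs divide its floor into five lanes
- tray_stand: white sheet-metal stand, fixed to the worktop, 216 x 156 mm. Origin: centre of its underside on the worktop. x points level from the handle towards the pouring lip, y to the left of that, z up. The hinge pin runs along y at x = +100, z = +125 mm; with the tray home the handle bar is at x = -135, y = 0, z = +137 mm
- discard_bin: loose yellow open plastic bin, 190 (x) x 214 (y) x 75 mm high, walls 3 mm, 0.5 kg, standing behind the stand with its near wall just under the pouring lip. Origin: centre of its underside
- tape_roll: roll of brown tape, 92 mm across, 48 mm high, lying flat left of the work; a bystander
- cup_red: specimen cup with red lid, 62 mm across, 70 mm high; a bystander
- tube_a_mid (a point): middle of a capped sample tube with a yellow cap, 97 mm long, 16 mm thick (cap 18 mm), 12 g, lying lengthwise in its own lane of the tray
- tube_b_mid (a point): middle of a capped sample tube with a white cap, 97 mm long, 16 mm thick (cap 18 mm), 12 g, lying lengthwise in its own lane of the tray
- tube_c_mid (a point): middle of a capped sample tube with a yellow cap, 97 mm long, 16 mm thick (cap 18 mm), 12 g, lying lengthwise in its own lane of the tray
- tube_d_mid (a point): middle of a capped sample tube with a white cap, 97 mm long, 16 mm thick (cap 18 mm), 12 g, lying lengthwise in its own lane of the tray
- tube_e_mid (a point): middle of a capped sample tube with a yellow cap, 97 mm long, 16 mm thick (cap 18 mm), 12 g, lying lengthwise in its own lane of the tray
Things that resemble listed ones, but are neither listed nor needed, are in the scene too. Leave any blue look-alike of the part that bears tube_d_mid alone.

How it is judged:
On the way, in this order (a step that is already met when the one before it is completed fails the run):
1. the tray's front is lifted clear of its catch (tilt over 0.2) (value of joint tip_tray above 0.2 rad), for 0.1 s.
2. all five tubes are out of the tray and in the yellow bin (x of tube_a_mid in the frame of discard_bin between -0.095 and 0.095 m and y of tube_a_mid in the frame of discard_bin between -0.107 and 0.107 m and z of tube_a_mid in the frame of discard_bin between 0 and 0.075 m and x of tube_b_mid in the frame of discard_bin between -0.095 and 0.095 m and y of tube_b_mid in the frame of discard_bin between -0.107 and 0.107 m and z of tube_b_mid in the frame of discard_bin between 0 and 0.075 m and x of tube_c_mid in the frame of discard_bin between -0.095 and 0.095 m and y of tube_c_mid in the frame of discard_bin between -0.107 and 0.107 m and z of tube_c_mid in the frame of discard_bin between 0 and 0.075 m and x of tube_d_mid in the frame of discard_bin between -0.095 and 0.095 m and y of tube_d_mid in the frame of discard_bin between -0.107 and 0.107 m and z of tube_d_mid in the frame of discard_bin between 0 and 0.075 m and x of tube_e_mid in the frame of discard_bin between -0.095 and 0.095 m and y of tube_e_mid in the frame of discard_bin between -0.107 and 0.107 m and z of tube_e_mid in the frame of discard_bin between 0 and 0.075 m), for 0.2 s.
3. the tray is down again and snapped home in its catch (tilt under 0.02) (value of joint tip_tray below 0.02 rad), for 0.2 s.
At the end, for the whole second after the job is handed in: the middles of all five tubes lie inside the yellow bin, below its 75 mm rim, and the tray is fully home in its catch (tilt under 0.02 rad) (all of step 2 and value of joint tip_tray below 0.02 rad); the robot touches nothing.
It fails at once if the tray is let fall (it swings down faster than 2 rad/s, 0.47 m/s at the handle, while still above its catch) (velocity of joint tip_tray below -2 rad/s and value of joint tip_tray above 0.1 rad).
It fails at once if the bin is shifted by more than 30 mm (distance of discard_bin from where it was at the start of the episode above 0.03 m).
It fails at once if a bystander is shifted by more than 25 mm (distance of any of tape_roll, cup_red from where it was at the start of the episode above 0.025 m).
It also fails if it takes over 54 s, if anything falls off the work surface, if the arm or the gripper's body presses on something with over 40 N, if the wrist force passes 120 N, or if a joint passes its speed limit or range.

### The arm

A 6-joint arm with a two-finger parallel gripper is mounted at the origin on a cart in front of the work surface, level with it; the furniture and walls round the work are solid. World frame = base frame: x ahead of the robot, y to its left, z up, the work surface at z = 0. Lengths are in m, angles in rad, forces in N, time in s.
With the tool pointing down it reaches from about 0.4 to 0.925 m from the base axis. Payload 3.4 kg.
Tool frame: the origin (TCP) lies at the very end of the fingers, on their centre line; the grasp point (between the pads) lies 19 mm behind it; z points along the fingers, y is the line along which they close (so a half turn about z gives the same grasp; the last joint's range is limited). The gripper opens to 85 mm and grips with 20 to 120 N. Pads are 22 mm wide; open, the fingers measure 114 mm over their backs; the gripper's body (76 mm by 85 mm) begins 54 mm behind the grasp point. The pads swing forward as they close: fully open they stand 13 mm farther back than shut.
Start: joints at [1.077, 0.307, 1.506, -0, 1.328, -0.073], TCP at [0.235, 0.525, 0.231] pointing down, gripper open.
Joint ranges: [-3.12, 3.12], [-1.05, 2.28], [0.14, 2.33], [-1.42, 4.57], [0.1, 2.73], [-2.68, 2.68]. Speed limits (rad/s): [2.57, 2.57, 3.14, 3.14, 3.14, 3.14].

### API

Orientations are given as a rotation vector (axis times angle).
In Python, from plant import bot, hand, vision, job_done gives the robot as it stands. Calls block until the motion is done:
- bot.move_ptp(position, orientation): joint-space move of the TCP to a pose.
- bot.move_linear(position, vel=0.15, frame=None, max_force=None): straight line of the TCP; frame=None keeps the orientation; vel is the mean speed in m/s. With max_force (N) it stops when the force on the tool has changed by that much, and returns True; else False.
- bot.goto_joints(angles): joint-space move.
- hand.grip(opening): finger opening in m; the grip force is fixed at half the most; returns when the fingers have stopped.
- bot.hold(seconds).
- bot.solve_ik(position, orientation): joint angles nearest the present ones, or None.
- vision.capture(name): name is "scene" or "top"; returns (picture, depth): 400x640x3 uint8, red, green, blue; 400x640 float32, m along the optical axis (not along the pixel's ray), 0 where there is no reading.
- vision.calibration(name): a dict with "fx", "fy", "cx", "cy" (pixels), "view" (4x4, takes a point from world to camera coordinates). Camera axes: x right, y down, z forward; pixel columns grow to the right and rows downward; lengths in m; the calibration is good to about 2 mm. A picture is of the moment at which its call begins. calibration takes no time and is no camera call.
A pose or a line that the arm cannot do raises bot.MotionError and nothing moves.
- job_done(): hands the job in; it is judged then, once.
Readings, each from a call of its own:
- bot.read_t(): time.
- bot.read_joint_pos(): joint angles.
- bot.read_dq(): joint speeds.
- bot.read_tau(): joint torques, N m.
- bot.read_tcp_pos(): TCP position.
- bot.read_ee_rot(): TCP orientation.
- bot.read_contact_force(): force on the tool from outside, world axes, zero at the start.
- bot.read_ft_torque(): the same for the moment, N m.
- bot.read_width(): finger opening in m.
- bot.read_gripper_force(): force on a finger pad.
Only numpy, scipy, OpenCV 4.12 (cv2) and the standard library are available. Lean on these libraries where they do the work, as an engineer would, in place of code of your own. Each camera call takes 0.05 s, during which the arm holds its last target. There are 200 camera calls.

## Working session

There is one attempt and no reset: what is moved stays moved. The work goes in short steps, each a Python script; the robot and the scene stay as the last script left them, time stands still between calls to the robot, and variables do not carry over. Pictures are saved under pics/ and viewed, at most 10 in all, crops included, and the job is handed in when it is done.

```bash
mkdir -p pics; ls; python3 - <<'E'
from plant import bot,hand,vision
import cv2,numpy as np
for n in("scene","top"):
    p,d=vision.capture(n); np.savez(f"{n}0.npz",p=p,d=d); cv2.imwrite(f"pics/{n}0.png",p[:,:,::-1])
    c=vision.calibration(n); print(n,{k:np.round(v,4).tolist() for k,v in c.items()},(d>0).mean())
print(bot.read_t(),bot.read_ee_rot(),bot.read_width())
E
```

```text
pics
scene {'fx': 383.3635, 'fy': 383.3635, 'cx': 318.2795, 'cy': 195.719, 'view': [[0.7365, -0.6763, -0.0113, -0.5223], [-0.4617, -0.4905, -0.7391, 0.3525], [0.4943, 0.5496, -0.6735, 0.7077], [0.0, 0.0, 0.0, 1.0]]} 0.99608203125
top {'fx': 379.1339, 'fy': 379.1339, 'cx': 320.9245, 'cy': 199.131, 'view': [[-0.1425, -0.9898, -0.0045, 0.0002], [-0.9685, 0.1404, -0.2057, 0.6402], [0.2042, -0.025, -0.9786, 0.9229], [0.0, 0.0, 0.0, 1.0]]} 0.99626171875
0.1 [-6.56050940e-01 -3.07181168e+00  2.77395811e-03] 0.0853263691444393
```

View pics/scene0.png

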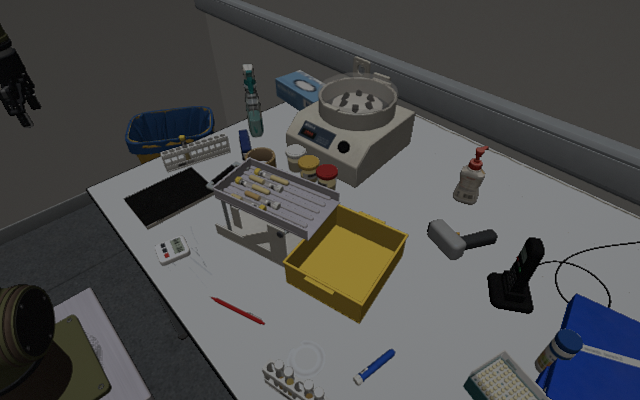

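View pics/top0.png

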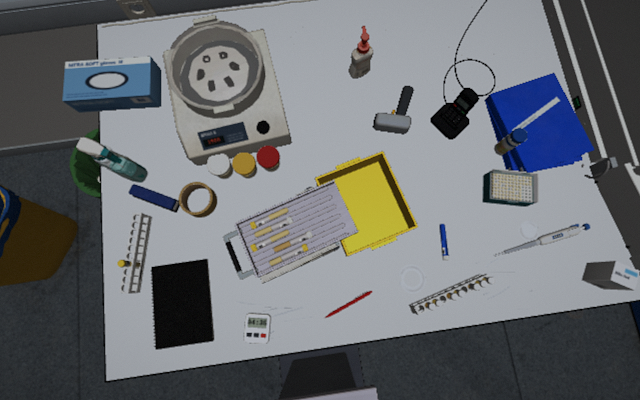

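The scene view shows the tray on its white stand at about (275,195), the yellow bin at (347,258), the tape roll at (262,158) and the red cup at (326,178). The top view shows the handle with its black sleeve at (235,253), the lip near (345,215), the tape roll at (197,199) and the red cup at (268,157). Next I measure the handle in both views.

```bash
cat > h.py <<'E'
import numpy as np,cv2
from plant import bot,hand,vision
def cloud(n,d):
    c=vision.calibration(n);V=np.array(c["view"]);v,u=np.mgrid[:400,:640]
    P=np.stack([(u-c["cx"])/c["fx"]*d,(v-c["cy"])/c["fy"]*d,d],-1)
    return (P-V[:3,3])@V[:3,:3]
def ray(n,u,v):
    c=vision.calibration(n);V=np.array(c["view"]);r=np.array([(u-c["cx"])/c["fx"],(v-c["cy"])/c["fy"],1])@V[:3,:3]
    return -V[:3,:3].T@V[:3,3],r
E
python3 - <<'E'
from h import *
C={}
for n in("scene","top"):
    z=np.load(n+"0.npz");W=cloud(n,z["d"]);p=z["p"];C[n]=W,p
W,p=C["top"]
m=(abs(p.max(2).astype(int))<60)
m[:225]=0;m[280:]=0;m[:,:220]=0;m[:,255:]=0
print("sleeve top",m.sum(),np.argwhere(m).mean(0)[::-1],W[m].mean(0),np.median(W[m],0),cv2.minAreaRect(W[m][:,:2].astype(np.float32)))
# tray rim/walls cloud
roi=np.zeros(m.shape,bool);roi[165:300,215:370]=1
t=roi&(W[...,2]>.115)&(W[...,2]<.17)
print("tray rect",cv2.minAreaRect(W[t][:,:2].astype(np.float32)),np.percentile(W[t][:,2],[5,50,95]))
hsv=cv2.cvtColor(p,cv2.COLOR_RGB2HSV);y=cv2.inRange(hsv,(20,150,80),(35,255,255))>0
y[:140]=0;y[270:]=0;y[:,:310]=0;y[:,420:]=0
b=y&(W[...,2]>.06)&(W[...,2]<.09);print("bin rim",cv2.minAreaRect(W[b][:,:2].astype(np.float32)))
for nm,(u,v) in dict(tape=(197,185),red=(268,157),yellowcup=(244,164)).items(): print(nm,W[v-2:v+3,u-2:u+3].reshape(-1,3).mean(0))
Ws,ps=C["scene"]
ms=(ps.max(2)<60);ms[:155]=0;ms[200:]=0;ms[:,:200]=0;ms[:,245:]=0
print("scene dark",[(cc[2:], ) for cc in [None]] if 0 else "")
n,l,s,ce=cv2.connectedComponentsWithStats(ms.astype(np.uint8))
for i in range(1,n):
    if s[i,4]>15: print(s[i],ce[i],np.median(Ws[l==i],0))
a=cv2.resize(p[190:300,205:365,::-1],None,fx=4.5,fy=4.5,interpolation=cv2.INTER_CUBIC)[:,:720]
b=cv2.resize(ps[140:260,185:355,::-1],None,fx=4.5,fy=4.5,interpolation=cv2.INTER_CUBIC)
cv2.imwrite("pics/c1.png",a);cv2.imwrite("pics/c2.png",b)
E
```

```text
sleeve top 167 [234.58682635 255.16766467] [0.51489499 0.13011324 0.13829305] [0.51360924 0.13145957 0.14366593] ((0.5241376757621765, 0.1279774308204651), (0.10142636299133301, 0.05705725774168968), 16.171051025390625)
tray rect ((0.5508999228477478, -0.002765342593193054), (0.1633055955171585, 0.29860013723373413), 16.198467254638672) [0.1324735  0.13882413 0.16055214]
bin rim ((0.6088187098503113, -0.20244479179382324), (0.2358885407447815, 0.19583864510059357), 14.051889419555664)
tape [0.72690573 0.23535807 0.03679629]
red [0.7526032  0.02801586 0.11001267]
yellowcup [0.75625013 0.09712616 0.07092397]
scene dark 
[215 163  30  28 230] [230.9        177.79130435] [0.51569732 0.09562252 0.14944933]
[212 165  25  20 122] [223.1147541  173.81147541] [0.51540382 0.13084528 0.14154953]
[200 175  18  25 200] [204.665 189.135] [0.50799213 0.25408854 0.01338583]
[215 191  19   9  25] [224.2  195.44] [0.46911299 0.05025601 0.15101356]
```

View pics/c1.png

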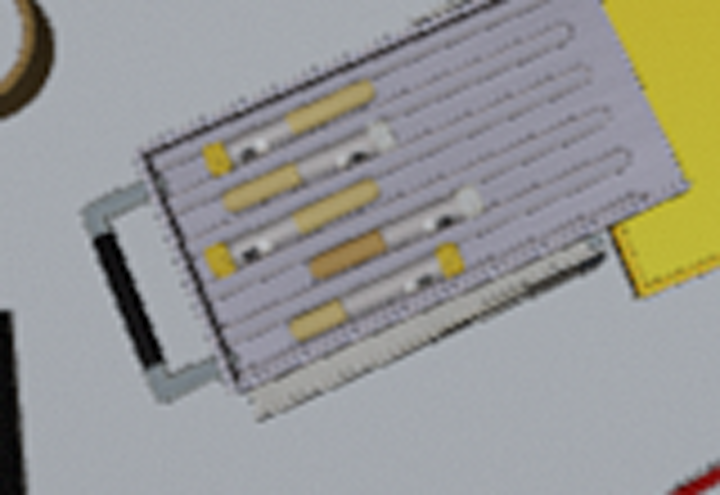

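View pics/c2.png

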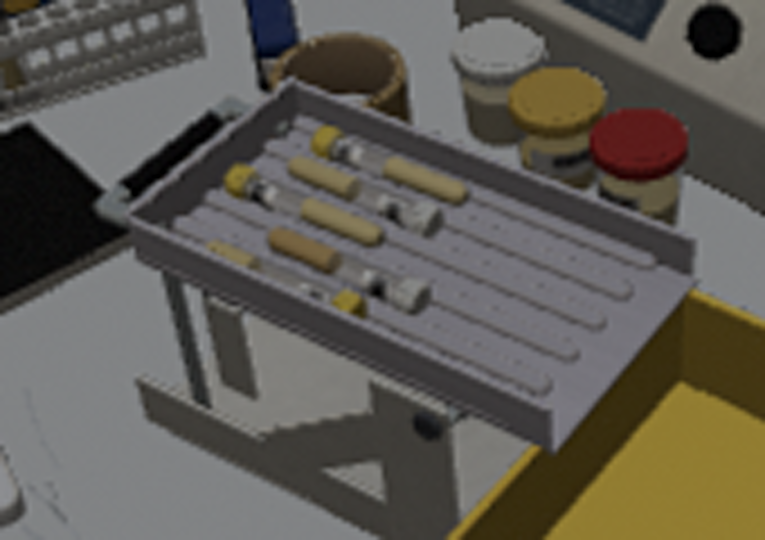

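Top crop: the handle elbows are at crop (95,220) and (162,388), and the sleeve runs from (100,235) to (155,368). The scene crop shows the same sleeve from (128,190) to (222,118). There is only one such tray and handle. The tubes have caps y/w/y/w/y. The blue look-alike is the blue-capped tube or pen on the bench, away from the tray. Next I triangulate the sleeve and check IK for a tilted grasp that follows the arc.

```bash
cat >> h.py <<'E'
from scipy.spatial.transform import Rotation as R
def tri(a,b):
    (o,r),(q,s)=ray("top",*a),ray("scene",*b);r=r/np.linalg.norm(r);s=s/np.linalg.norm(s)
    t=np.linalg.lstsq(np.c_[r,-s],q-o,rcond=None)[0];A=o+r*t[0];B=q+s*t[1];return (A+B)/2,np.linalg.norm(A-B)
E
python3 - <<'E'
from h import *
ct=lambda x,y:((x-1.75)/4.5+205,(y-1.75)/4.5+190)
cs=lambda x,y:((x-1.75)/4.5+185,(y-1.75)/4.5+140)
# automatic sleeve blobs
def blob(n,lo,hi,x0,x1,y0,y1,zr):
    z=np.load(n+"0.npz");W=cloud(n,z["d"]);m=(z["p"].max(2)<70)&(W[...,2]>.11)&(W[...,2]<.155);k=np.zeros_like(m);k[y0:y1,x0:x1]=1;m&=k
    nn,l,s,c=cv2.connectedComponentsWithStats(m.astype(np.uint8));i=1+s[1:,4].argmax();print(n,s[i],c[i]);return (l==i),c[i],W
mt,a,Wt=blob("top",0,0,220,244,225,280,0)
ms,b,Ws=blob("scene",0,0,208,236,160,190,0)
print("auto",tri(a,b),np.median(Wt[mt],0),np.median(Ws[ms],0))
print("hand",tri(ct(128,301),cs(175,154)))
e1=tri(ct(95,220),cs(237,103));e2=tri(ct(162,388),cs(110,205));print(e1,e2)
d=e1[0]-e2[0];print("bar yaw deg",np.degrees(np.arctan2(d[1],d[0])),np.linalg.norm(d))
# tray corners: front outer rim corners/lip corners
f1=tri(ct(143,153),cs(292,82));f2=tri(ct(238,388),cs(133,222));print(f1,f2)
d=f1[0]-f2[0];print("yaw wall",np.degrees(np.arctan2(d[1],d[0])))
l1=tri(ct(688,185),cs(555,447));print("lip",l1);d=l1[0]-f2[0];print("yaw side",np.degrees(np.arctan2(d[1],d[0]))+90)
a=np.radians(15.5);xs=np.array([np.sin(a),-np.cos(a),0]);ys=np.array([np.cos(a),np.sin(a),0]);zs=np.array([0,0,1.])
H=np.array([.516,.128,.137])
for pre in(20,30,45,60,75):
  for sg in(1,-1):
    out=[]
    for th in(0,.3,.6,.85):
        g=np.radians(pre)-th; zt=-np.cos(g)*zs+np.sin(g)*xs; xt=sg*ys; M=np.c_[xt,np.cross(zt,xt),zt]
        hg=H+.235*xs-.012*zs; P=hg-(.235*np.cos(th)-.0*np.sin(th))*xs+.235*np.sin(th)*zs+.012*(np.cos(th)*zs+np.sin(th)*xs)
        q=bot.solve_ik(P+.014*zt,R.from_matrix(M).as_rotvec());out.append(None if q is None else np.round(q,2).tolist())
    print(pre,sg,out)
E
```

```text
top [226 242  15  30 143] [233.07692308 256.2027972 ]
scene [212 165  24  20 129] [222.76744186 174.01550388]
auto (array([0.51374669, 0.13314145, 0.13946499]), np.float64(0.002155340470644292)) [0.51253376 0.1324212  0.14396722] [0.51389205 0.13061016 0.14174721]
hand (array([0.51415136, 0.13264965, 0.13981057]), np.float64(0.0046248870383760405))
(array([0.55998987, 0.14384898, 0.14385189]), np.float64(0.008972175905974647)) (array([0.46687076, 0.11997693, 0.13920353]), np.float64(0.0032611706480793244))
bar yaw deg 14.37871505436296 0.09624266648478226
(array([0.58431732, 0.11337651, 0.16349942]), np.float64(0.0004474704869907744)) (array([0.46028858, 0.07826732, 0.15801557]), np.float64(0.0023787098849990273))
yaw wall 15.80538611265957
lip (array([ 0.5308161 , -0.16493588,  0.13443957]), np.float64(6.217228534071735e-05))
yaw side 16.171854071371797
20 1 [[0.39, 0.39, 1.75, -0.4, 1.08, 1.89], [0.17, 0.28, 1.65, -0.05, 1.2, 1.49], [-0.08, 0.27, 1.54, 0.24, 1.43, 1.17], [-0.28, 0.33, 1.43, 0.42, 1.66, 1.0]]
20 -1 [[0.39, 0.39, 1.75, -0.4, 1.08, -1.25], [0.17, 0.28, 1.65, -0.05, 1.
[... 681 characters left out ...]
.19, 1.33, -1.6], [-0.04, 0.22, 1.46, 0.06, 1.47, -1.89]]
60 1 [[0.71, 0.68, 1.72, -0.91, 1.45, 2.48], [0.58, 0.44, 1.68, -0.72, 1.36, 2.16], [0.36, 0.27, 1.6, -0.46, 1.34, 1.78], [0.13, 0.21, 1.5, -0.2, 1.41, 1.46]]
60 -1 [[0.71, 0.68, 1.72, -0.91, 1.45, -0.67], [0.58, 0.44, 1.68, -0.72, 1.36, -0.98], [0.36, 0.27, 1.6, -0.46, 1.34, -1.36], [0.13, 0.21, 1.5, -0.2, 1.41, -1.68]]
75 1 [[0.76, 0.82, 1.71, -1.02, 1.62, 2.61], [0.68, 0.55, 1.69, -0.89, 1.5, 2.34], [0.5, 0.34, 1.63, -0.7, 1.41, 2.01], [0.29, 0.23, 1.55, -0.47, 1.4, 1.68]]
75 -1 [[0.76, 0.82, 1.71, -1.02, 1.62, -0.54], [0.68, 0.55, 1.69, -0.89, 1.5, -0.8], [0.5, 0.34, 1.63, -0.7, 1.41, -1.14], [0.29, 0.23, 1.55, -0.47, 1.4, -1.46]]
```

```bash
cat >> h.py <<'E'
a=np.radians(15.8);xs=np.array([np.sin(a),-np.cos(a),0]);ys=np.array([np.cos(a),np.sin(a),0]);zs=np.array([0,0,1.])
H=np.array([.514,.132,.138]); DEEP=.014
def pose(th,back=0,off=np.zeros(3),pre=45):
    g=np.radians(pre)-th; zt=-np.cos(g)*zs+np.sin(g)*xs; M=np.c_[-ys,np.cross(zt,-ys),zt]
    P=H+off+.235*xs-.012*zs-.235*np.cos(th)*xs+.235*np.sin(th)*zs+.012*(np.cos(th)*zs+np.sin(th)*xs)
    return P+(DEEP-back)*zt,R.from_matrix(M).as_rotvec()
def st(): 
    f=bot.read_contact_force();print(f"t {bot.read_t():.2f} F(xs,ys,zs) {np.round([f@xs,f@ys,f@zs],1)} w {bot.read_width():.4f} pad {bot.read_gripper_force():.0f} tcp {np.round(bot.read_tcp_pos(),4)}")
E
python3 - <<'E'
from h import *
p,o=pose(0,.09);bot.move_ptp(p,o);hand.grip(.028);st()
print("hit",bot.move_linear(pose(0)[0],vel=.08,max_force=8));st()
p,d=vision.capture("top");q,_=vision.capture("scene")
im=np.vstack([cv2.resize(x[:,:,::-1],None,fx=3,fy=3,interpolation=cv2.INTER_CUBIC) for x in(p[215:300,190:400],q[140:225,160:370])])
cv2.imwrite("pics/g1.png",im)
E
```

```text
t 2.24 F(xs,ys,zs) [ 0.9 -0.3  0.6] w 0.0283 pad 0 tcp [0.4993 0.1838 0.1918]
hit False
t 3.52 F(xs,ys,zs) [-0.2  0.4 -0.5] w 0.0278 pad 0 tcp [0.517  0.1229 0.1284]
```

View pics/g1.png

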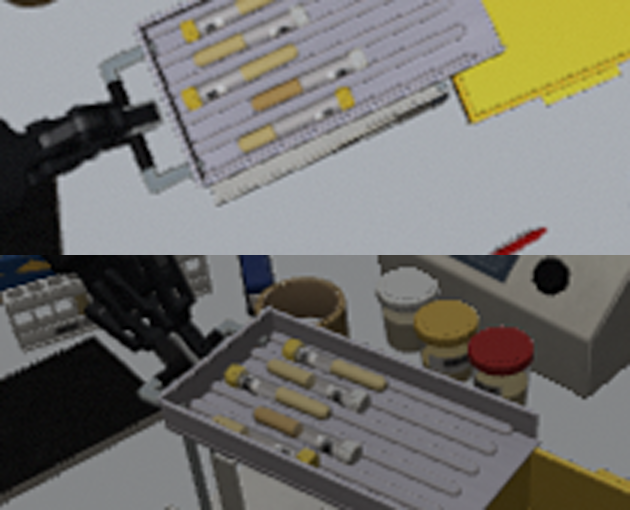

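The picture shows the fingers straddling the sleeve, with the upper finger between bar and front wall at crop (150,112). I close the gripper and check the width.

```bash
python3 - <<'E'
from h import *
hand.grip(.0);st();bot.hold(.3);st()
E
```

```text
t 3.92 F(xs,ys,zs) [-5.5 -0.5 -1.5] w 0.0097 pad 58 tcp [0.5165 0.1245 0.1271]
t 4.22 F(xs,ys,zs) [-6.1 -0.4 -1.7] w 0.0095 pad 58 tcp [0.5165 0.1245 0.1271]
```

```bash
python3 - <<'E'
from h import *
for th in(.03,.06,.09):
    p,o=pose(th);print(th,bot.move_linear(p,vel=.04,frame=o,max_force=35));st()
p,d=vision.capture("scene");cv2.imwrite("pics/g2.png",cv2.resize(p[130:250,170:350,::-1],None,fx=4,fy=4,interpolation=cv2.INTER_CUBIC))
E
```

```text
0.03 False
t 4.53 F(xs,ys,zs) [ -4.6   2.2 -15.1] w 0.0097 pad 60 tcp [0.5165 0.1245 0.1324]
0.06 False
t 4.85 F(xs,ys,zs) [-9.6 -0.7 -2.2] w 0.0097 pad 62 tcp [0.5167 0.1238 0.1417]
0.09 False
t 5.17 F(xs,ys,zs) [-8.  -0.2 -1. ] w 0.0096 pad 62 tcp [0.5169 0.1232 0.149 ]
```

View pics/g2.png

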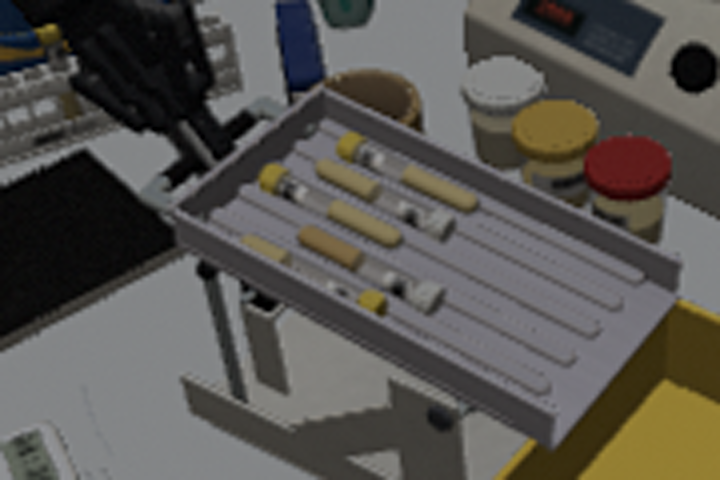

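The scene crop shows the tray freed from its catch and held by the fingers at (205,150), with the tubes still in place. Forces are small, apart from a roughly 2 mm bias along x. I shift the model by that amount and continue lifting.

```bash
sed -i 's/^H=.*; /H=np.array([.514,.132,.138])-.002*xs; /' h.py; python3 - <<'E'
from h import *
for th in(.09,.15,.2,.27,.34,.41,.48,.55,.62,.69,.75):
    p,o=pose(th);h=bot.move_linear(p,vel=.06,frame=o,max_force=25);print(th,h,end=' ');st()
    if h: break
p,d=vision.capture("scene");cv2.imwrite("pics/g3.png",p[60:340,120:480,::-1].repeat(2,0).repeat(2,1))
E
```

```text
0.09 False t 5.47 F(xs,ys,zs) [-1.1  2.8 -3.2] w 0.0098 pad 61 tcp [0.5168 0.1232 0.1489]
0.15 False t 5.84 F(xs,ys,zs) [-1.2  2.6 -2.6] w 0.0098 pad 61 tcp [0.5173 0.1215 0.1621]
0.2 False t 6.18 F(xs,ys,zs) [ 1.3  3.6 -2.9] w 0.0099 pad 61 tcp [0.5179 0.1196 0.1727]
0.27 False t 6.60 F(xs,ys,zs) [ 2.3  4.8 -3.5] w 0.0097 pad 61 tcp [0.5189 0.1159 0.1878]
0.34 False t 7.02 F(xs,ys,zs) [ 3.5  5.8 -4.3] w 0.0096 pad 61 tcp [0.5202 0.1113 0.2025]
0.41 False t 7.43 F(xs,ys,zs) [ 3.8  5.6 -4.2] w 0.0099 pad 61 tcp [0.5218 0.1056 0.2169]
0.48 False t 7.85 F(xs,ys,zs) [ 2.8  5.3 -4.1] w 0.0099 pad 61 tcp [0.5237 0.0991 0.2309]
0.55 False t 8.27 F(xs,ys,zs) [ 2.4  5.9 -4.4] w 0.0096 pad 61 tcp [0.5259 0.0916 0.2444]
0.62 False t 8.68 F(xs,ys,zs) [ 2.8  6.3 -5.2] w 0.0095 pad 61 tcp [0.5283 0.0831 0.2573]
0.69 False t 9.10 F(xs,ys,zs) [ 2.3  5.8 -4.5] w 0.0097 pad 61 tcp [0.531  0.0738 0.2696]
0.75 False t 9.47 F(xs,ys,zs) [ 3.   5.9 -4.5] w 0.0100 pad 61 tcp [0.5334 0.0653 0.2796]
```

View pics/g3.png

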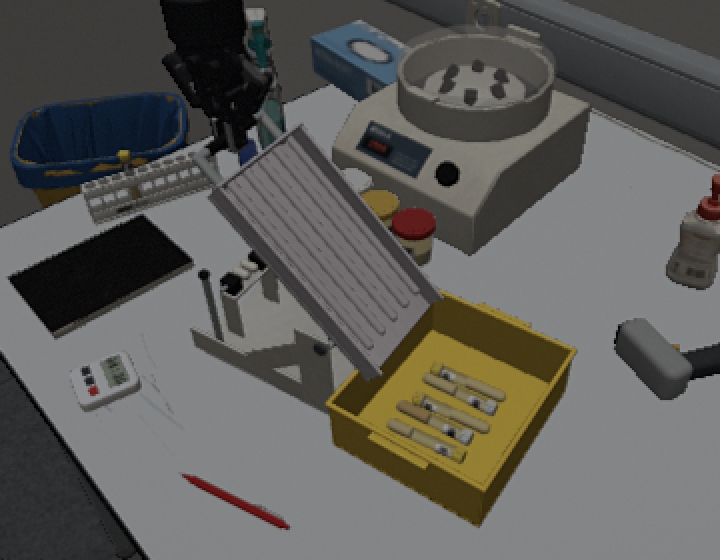

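The tray is empty and all five tubes lie in the bin, around (427–470, 375–445). Now I lower the tray under grip and press it home.

```bash
python3 - <<'E'
from h import *
for th in(.65,.55,.45,.35,.25,.17,.11,.08,.06,.04,.02,.0,-.01,-.02):
    p,o=pose(th);h=bot.move_linear(p,vel=.06 if th>.1 else .03,frame=o,max_force=30);print(th,h,end=' ');st()
    if h or bot.read_contact_force()[2]>20: break
bot.hold(.6);st()
p,d=vision.capture("scene");cv2.imwrite("pics/g4.png",cv2.resize(p[130:290,170:410,::-1],None,fx=3,fy=3,interpolation=cv2.INTER_CUBIC))
E
```

```text
0.65 False t 10.05 F(xs,ys,zs) [ 3.8  5.7 -6.1] w 0.0097 pad 60 tcp [0.5292 0.0799 0.2619]
0.55 False t 10.57 F(xs,ys,zs) [ 4.6  6.6 -6.2] w 0.0095 pad 60 tcp [0.5257 0.0921 0.2435]
0.45 False t 11.10 F(xs,ys,zs) [ 5.2  7.2 -5.4] w 0.0097 pad 60 tcp [0.5227 0.1025 0.2241]
0.35 False t 11.62 F(xs,ys,zs) [ 4.5  7.4 -5.2] w 0.0097 pad 60 tcp [0.5203 0.1109 0.2036]
0.25 False t 12.15 F(xs,ys,zs) [ 5.4  6.8 -4.1] w 0.0099 pad 60 tcp [0.5185 0.1174 0.1824]
0.17 False t 12.60 F(xs,ys,zs) [ 5.5  6.1 -3.7] w 0.0098 pad 60 tcp [0.5174 0.1211 0.1649]
0.11 False t 12.97 F(xs,ys,zs) [ 4.8  6.3 -4. ] w 0.0096 pad 60 tcp [0.5169 0.123  0.1517]
0.08 False t 13.35 F(xs,ys,zs) [ 5.2  5.2 -2.9] w 0.0095 pad 60 tcp [0.5166 0.1237 0.1453]
0.06 False t 13.65 F(xs,ys,zs) [3.7 3.4 4.2] w 0.0098 pad 61 tcp [0.5167 0.1238 0.1424]
0.04 False t 13.95 F(xs,ys,zs) [3.  3.6 6.1] w 0.0096 pad 61 tcp [0.5166 0.1241 0.1382]
0.02 False t 14.25 F(xs,ys,zs) [3.3 4.5 0.9] w 0.0096 pad 61 tcp [0.5165 0.1244 0.1328]
0.0 False t 14.55 F(xs,ys,zs) [ 5.4  5.9 -2.8] w 0.0098 pad 61 tcp [0.5164 0.1246 0.127 ]
-0.01 False t 14.80 F(xs,ys,zs) [2.2 3.6 6.1] w 0.0098 pad 61 tcp [0.5165 0.1245 0.1265]
-0.02 False t 15.05 F(xs,ys,zs) [-2.7  1.6 17.1] w 0.0100 pad 63 tcp [0.5166 0.1243 0.1264]
t 15.65 F(xs,ys,zs) [-2.4  2.1 16.1] w 0.0096 pad 63 tcp [0.5166 0.1243 0.1265]
```

View pics/g4.png

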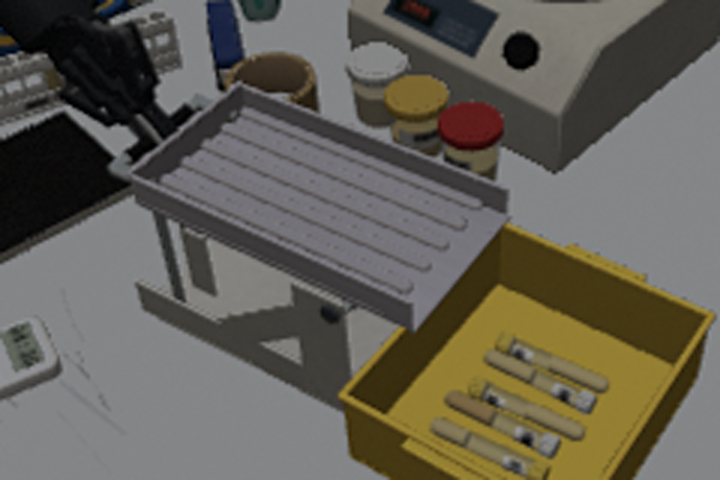

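The tray is level with its hard stop reached (16 N of reaction at the original height), and five tubes are visible in the bin. I unload, release, back off and compare with the first picture.

```bash
python3 - <<'E'
from h import *
bot.move_linear(pose(-.008)[0],vel=.03);st()
hand.grip(.028);st()
p0=bot.read_tcp_pos();zt=R.from_rotvec(bot.read_ee_rot()).as_matrix()[:,2]
print(bot.move_linear(p0-.12*zt,vel=.08,max_force=8));st()
p,d=vision.capture("scene");q,e=vision.capture("top")
W0,W1=[cloud("top",x) for x in(np.load("top0.npz")["d"],e)]
for nm,(u,v) in dict(frontrim=(240,232),floor=(265,250),sleeve=(233,256)).items():
    print(nm,[np.round(np.median(W[v-3:v+4,u-3:u+4].reshape(-1,3),0),4) for W in(W0,W1)])
z=np.load("scene0.npz")["p"]
im=np.vstack([x[140:260,185:355,::-1] for x in(z,p)]);cv2.imwrite("pics/g5.png",cv2.resize(im,None,fx=2.5,fy=2.5,interpolation=cv2.INTER_CUBIC))
E
```

```text
t 15.95 F(xs,ys,zs) [4.  4.1 3.1] w 0.0093 pad 61 tcp [0.5165 0.1244 0.1266]
t 16.27 F(xs,ys,zs) [-0.1 -0.7 -0.2] w 0.0279 pad 0 tcp [0.515  0.1244 0.1255]
False
t 17.92 F(xs,ys,zs) [-0.9  0.4  0.4] w 0.0282 pad 0 tcp [0.4914 0.2073 0.2083]
frontrim [array([0.5667, 0.1101, 0.142 ]), array([0.5665, 0.1102, 0.1423])]
floor [array([0.5166, 0.0583, 0.137 ]), array([0.5165, 0.058 , 0.1367])]
sleeve [array([0.515 , 0.1349, 0.1429]), array([0.5148, 0.135 , 0.1432])]
```

View pics/g5.png

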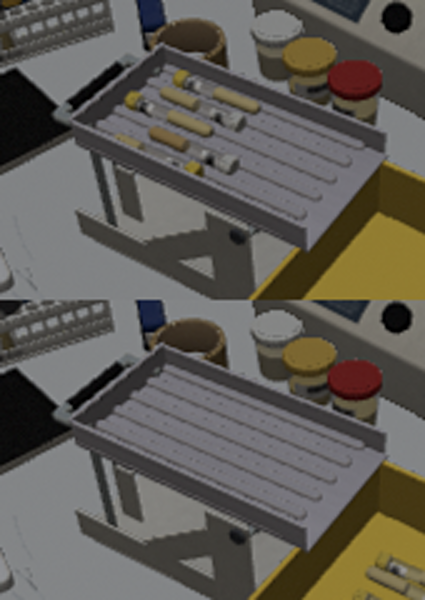

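Before (top) and after (bottom) match: the tray is at its original height within 0.3 mm, empty, with the gripper clear.

```bash
python3 -c "
from plant import job_done
print(job_done())"
```

```text
the job is handed in; nothing more can be done
None
```

I handed the job in at about 18 s of the 54 s allowed: all five tubes are in the yellow bin, the tray is snapped home within 0.3 mm of its starting height, and the gripper is clear; the hand-in call returned no verdict.

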